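Unclip the round canister's lid and lay it in the tray

ROBOT

A 7-joint arm with a two-finger parallel gripper is mounted at the origin on the work surface. World frame = base frame: x ahead of the robot, y to its left, z up, the work surface at z = 0. Lengths are in m, angles in rad, forces in N, time in s.
With the tool pointing down it reaches from about 0.4 to 0.9 m from the base axis. Payload 5.5 kg.
Tool frame: the origin (TCP) lies at the centre of the arm's flange, where the gripper is bolted on; the fingertips stand 173 mm ahead of it and the grasp point (between the pads) lies 155 mm ahead of it (env.hold_point_z is the z of the grasp point in the tool frame, in m); z points along the fingers, x is the direction in which the jaws open and shut, and the axes are right-handed (so a half turn about z gives the same grasp; the last joint's range is limited). The gripper opens to 85 mm and grips with 20 to 120 N. Pads are 22 mm wide; open, the fingers measure 114 mm over their backs; the gripper's body (76 mm by 85 mm) begins 54 mm behind the grasp point. The pads swing forward as they close: fully open they stand 13 mm farther back than shut.
Start: joints at [1.559, 0.501, -0.427, 1.55, 0.221, 1.138, -0.21], TCP at [0.176, -0.626, 0.405] pointing down, gripper open.
Joint ranges: [-2.88, 2.88], [-0.31, 2.03], [-1.54, 1.56], [0.2, 2.42], [-1.41, 4.55], [0.19, 2.02], [-2.57, 2.57]. Speed limits (rad/s): [2.57, 2.57, 3.14, 3.14, 3.14, 3.14, 3.14].

INTERFACE

Orientations are given as a unit quaternion [w, x, y, z].
In Python, from station import status, imaging, order, env gives the robot as it stands. The module is installed in compiled form; this text tells all that it offers.
- The arm moves only by the tool carry_out, never from a script. Its argument "moves" is a list of rows, each an object with "slide": the shift along the tool's x, y, z in mm, a list of three; "spin": the turn about the tool's z in degrees; "grip": the opening, from 0 (shut) to 1 (fully open). In form: [{"slide": [tx, ty, tz], "spin": spin, "grip": grip}, ...]. A call has 1 to 12 rows; each row is the pose to reach, as a shift and turn from the pose commanded when the call began, along the tool's axes at that moment; what a row does not reach only later rows make up. A row lasts 1/8 s, in which the tool goes at most 62.5 mm and 10.7 degrees, less where a joint would pass 70% of its speed; a pose out of reach is approached as far as the arm can. A call with a gripper value outside its range is refused whole. The fingers move at their own pace and stop on an object; "newtons" is the grip in N (left out, the last holds). Time passes only in rows, so rows that repeat a pose let the fingers close. It gives the time, the measured TCP pose, the force and the opening at its end, in the units of the state.
- status.state(): the state, without advancing time (a new reading comes with each control period).
- imaging.snapshot(name): name is "scene" or "top"; returns the picture (400x640x3 uint8, red, green, blue); there is no depth.
- imaging.calibration(name): a dict with "camera_matrix" (3x3 intrinsics, pixels), "distortion" ([k1, k2, p1, p2, k3] as OpenCV has them; the pictures are not rectified), "world_to_cam" (4x4, takes a point from world to camera coordinates). Camera axes: x right, y up, looking along -z (the intrinsics and any distortion apply to the point x, -y, -z); pixel columns grow to the right and rows downward; lengths in m; the calibration is good to about 2 mm. A picture is of the moment at which its call begins. calibration takes no time and is no camera call.
- order.job_done(): hands the job in, once; it reports no verdict.
Trained networks look in the newest picture that a camera, given by its name, has taken for a name from the list of things; names that differ only in an ending like _2 or _b are one class to them, and where a whole thing is asked for, a point or a joint stands for the part that bears it (a point fixed in the world has none). Each returns a list of dicts, best first, with "p" (0 to 1); they miss things now and then, are a little off and sometimes report something else, mostly with a low value. They report only what shows in the picture. A call takes as long as a camera call. They do not tell look-alikes from the thing itself.
- imaging.spot_in(target, camera): "point" ([column, row] in pixels, amid what is visible of it).
- imaging.silhouettes(target, camera): "pixels" (400x640 bool, what is visible of it) and "point" ([column, row] in pixels, amid what is visible of it).
The state is a dict: "time": time; "qpos": joint angles; "joint_vel": joint speeds; "joint_efforts": joint torques, N m; "tcp_pos": TCP position; "orientation": TCP orientation; "contact_force": force on the tool from outside, world axes, zero at the start; "wrist_torque": the same for the moment, N m; "grip_width": opening from 0.0 (shut) to 1.0 (fully open).
Only numpy, scipy, OpenCV 4.12 (cv2) and the standard library are available. Lean on these libraries where they do the work, as an engineer would, in place of code of your own. Each camera call takes 0.05 s, during which the arm holds its last target. There are 200 camera calls.

TASK

Open the round vial canister so that the analyser can be loaded: pinch the two opposed spring buttons on its lid together to free the catch, lift the lid off, and lower it flat, buttons upward, into the empty steel tray, letting go only once it is down. Leave the square canister, which has the same kind of lid, shut and in place.

Things in the scene. Friction and masses are not known exactly. Their poses are not given: they have to be found in the camera images.
- lid: Lid of the ROUND canister (fixed, 75 mm high): white disc 115 mm across, 150 g, 12 mm skirt below. Origin: centre of skirt's lower edge, 63 mm above the counter when on; z up. Disc top at z = 18 mm; central hood to 60 mm, 32 mm long in x. Grey buttons stick out of it to +y and -y, yaw up to 0.5 rad: centres at z = 44 mm, faces 24 (x) by 22 mm, 52 mm apart at rest, 34 pressed. Jar 55 mm tall behind.
- button_left (a joint): Travel of the round lid's +y button: 0 m out, 0.009 m fully in. Spring: 3 N to start, 7.5 N fully in. The catch frees when both buttons are in more than about 0.005 m; otherwise the lid stops after 1.5 mm of lift. With both pinched in, the lid is lifted straight up by the buttons. It has 2 mm of side play.
- button_right (a joint): Travel of the round lid's -y button: 0 m out, 0.009 m fully in; same spring. Both spring out when let go.
- tray: Empty shallow steel tray, 190 (x) by 170 mm (y), walls 18 mm high and 3 mm thick, floor 3 mm thick, loose, 0.8 kg. Origin: centre of its underside on the counter. The lid lies flat inside on its skirt, at any yaw; its origin is then 3 mm above the tray's.
- square_lid: Lid of the other, SQUARE canister, to be left alone: a white 111 mm square plate with the same skirt, hood and two grey spring buttons, the same heights. Origin: centre of the skirt's lower edge, 63 mm above the counter. A cup 50 mm tall stands behind it.
Not all that is in view belongs to the job. Leave any green or turquoise look-alike of the lid alone.

How it is judged:
By the outcome, as a careful person would: the job done as asked, in the order asked, and still so for the second after the job is handed in, with the robot touching nothing.
It also fails if it takes over 48 s, if anything falls off the work surface, if the arm or the gripper's body presses on something with over 40 N, if the wrist force passes 120 N, or if a joint passes its speed limit or range.

## Working session

There is one attempt and no reset: what is moved stays moved. The work goes in short steps, Python scripts to look and compute and a tool call to move; the robot and the scene stay as the last step left them, time stands still between calls to the robot, and variables do not carry over. Pictures are saved under pics/ and viewed, about 8 in all and at most 12, crops included, and the job is handed in when it is done.

Besides the shell and the picture viewer there is one more tool, called after "Request:" as a command line: name --argument value ..., lists and objects as JSON in quotes. carry_out: Moves the arm, as the interface text tells. Its arguments: {"type":"object","properties":{"moves":{"type":"array"},"newtons":{"type":"number"}},"required":["moves"]}

```bash
mkdir -p pics; cat > h.py <<'E'
import numpy as np, cv2
from station import status, imaging, order, env
def snap(n,f=None):
    im=imaging.snapshot(n)
    if f: cv2.imwrite('pics/'+f,cv2.cvtColor(im,cv2.COLOR_RGB2BGR))
    return im
def proj(n,P):
    c=imaging.calibration(n);W=np.array(c['world_to_cam'])
    P=np.atleast_2d(P);p=P@W[:3,:3].T+W[:3,3];p=p*[1,-1,-1]
    return cv2.projectPoints(p,np.zeros(3),np.zeros(3),np.array(c['camera_matrix'],float),np.array(c['distortion'],float))[0][:,0]
def back(n,uv,z):
    c=imaging.calibration(n);W=np.array(c['world_to_cam'])
    u=cv2.undistortPoints(np.array(uv,float).reshape(-1,1,2),np.array(c['camera_matrix'],float),np.array(c['distortion'],float))[:,0]
    d=np.c_[u[:,0],-u[:,1],-np.ones(len(u))]@W[:3,:3]; o=-W[:3,:3].T@W[:3,3]
    return o+d*((z-o[2])/d[:,2])[:,None]
E
python3 - <<'E'
from h import *
a=snap('scene','s1.png');b=snap('top','t1.png')
s=status.state();print(s)
for n in('scene','top'):
  W=np.array(imaging.calibration(n)['world_to_cam']);print(n,-W[:3,:3].T@W[:3,3],W[:3,:3].round(2).tolist())
  for t in('lid','button_left','tray','square_lid'):
    for d in imaging.spot_in(t,n): print(n,t,np.round(d['point']),round(d['p'],2))
E
```

```text
{'time': 0.1, 'qpos': array([ 1.559173  ,  0.50176417, -0.42676447,  1.55136075,  0.22079533,
        1.13830106, -0.21030563]), 'joint_vel': array([-0.00104012, -0.00334477, -0.00057733, -0.00251738, -0.00282185,
       -0.00085131,  0.00145121]), 'joint_efforts': array([-1.08469126e-02, -5.70806801e+01, -5.83862230e+00, -2.81746083e+01,
        1.05588869e-02,  5.65213733e-03, -1.85314667e-05]), 'tcp_pos': array([ 0.17623731, -0.62531334,  0.4037463 ]), 'orientation': array([-5.56950459e-04,  7.97302233e-01, -6.03579615e-01, -6.97617587e-04]), 'contact_force': array([ 0.35982244, -0.49550677, -0.05447822]), 'wrist_torque': array([ 0.0309295 ,  0.04239753, -0.01100468]), 'grip_width': 1.0005731503643365}
scene [0.95725681 0.60201051 1.1911961 ] [[-0.84, 0.54, 0.0], [-0.44, -0.69, 0.57], [0.31, 0.48, 0.82]]
scene lid [250. 205.] 0.97
scene lid [327. 143.] 0.81
scene lid [281. 147.] 0.7
scene lid [225. 147.] 0.66
scene lid [332. 181.] 0.64
scene button_left [242. 200.] 0.49
scene tray [318. 241.] 0.9
scene square_lid [373. 312.] 0.79
top [ 0.41102489 -0.05721962  1.2953005 ] [[0.02, -1.0, 0.02], [1.0, 0.03, 0.08], [-0.09, 0.02, 1.0]]
top lid [422. 216.] 0.94
top lid [378. 153.] 0.86
top lid [414. 284.] 0.77
top lid [354. 254.] 0.66
top lid [475. 170.] 0.65
top button_left [362. 258.] 0.42
top button_left [291. 192.] 0.23
top tray [293. 191.] 0.56
top square_lid [293. 190.] 0.6
top square_lid [178. 176.] 0.59
```

```bash
python3 - <<'E'
import cv2
a=cv2.imread('pics/s1.png');b=cv2.imread('pics/t1.png')
cv2.imwrite('pics/s1c.png',cv2.resize(a[90:390,170:570],None,fx=2,fy=2,interpolation=2))
cv2.imwrite('pics/t1c.png',cv2.resize(b[100:350,130:530],None,fx=2,fy=2,interpolation=2))
E
```

```text
(no output)
```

View pics/s1c.png

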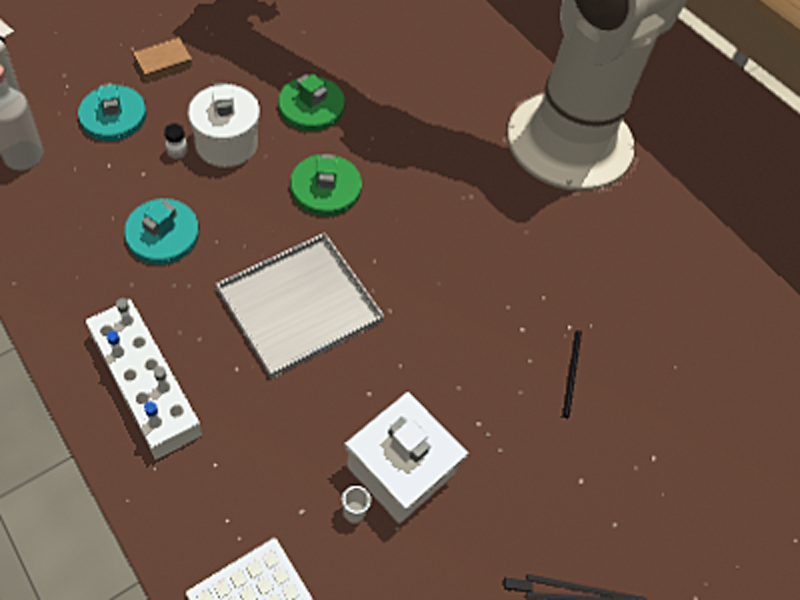

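View pics/t1c.png

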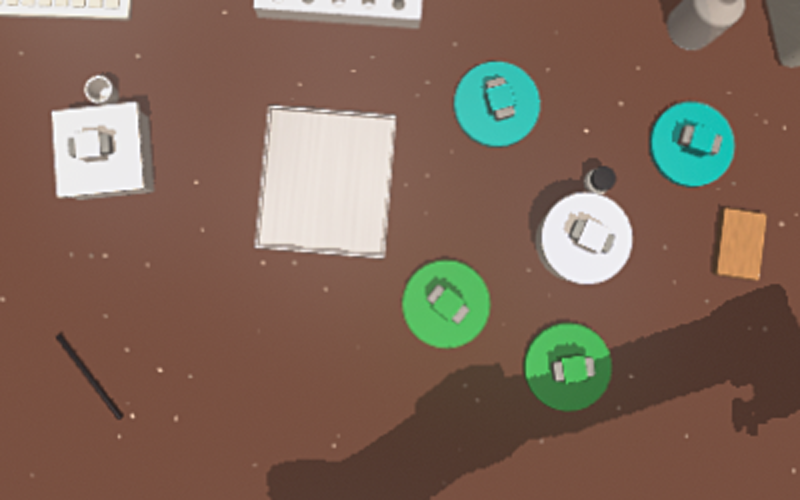

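White discs with hoods: round at top (423,219) / scene (282,151) and square at top (177,175). Two green discs, top (354,252) and (414,284), and two turquoise, top (378,152) and (476,172), are look-alikes. The white round one on the raised canister fits; its jar stands behind it at top (430,190). I'll confirm this in a crop and measure.

```bash
cat > m.py <<'E'
from h import *
from scipy.optimize import least_squares
b=cv2.cvtColor(cv2.imread('pics/t1.png'),4);a=cv2.cvtColor(cv2.imread('pics/s1.png'),4)
def mask(im,n,pt,rad):
    m=(im.min(2)>150).astype(np.uint8); mm=np.zeros_like(m);cv2.circle(mm,pt,rad,1,-1);return m*mm
t=np.linspace(0,2*np.pi,40)
m=mask(b,'top',(423,219),32)
c,_=cv2.findContours(m,0,1);c=max(c,key=cv2.contourArea);h=cv2.convexHull(c)
P=back('top',h[:,0,:],0.081);(cx,cy),r=cv2.minEnclosingCircle(P[:,:2].astype(np.float32))
f=least_squares(lambda p:np.hypot(P[:,0]-p[0],P[:,1]-p[1])-p[2],[cx,cy,.0575],loss='soft_l1',f_scale=.002).x
print('lid',f)
print('tray',back('top',[[(130+x/2),(100+y/2)] for x,y in [(268,107),(395,116),(384,257),(256,247)]],0.018))
def box(c,yaw,d):
    R=np.array([[np.cos(yaw),-np.sin(yaw)],[np.sin(yaw),np.cos(yaw)]])
    return R,c
vis=[]
for n,im in(('top',b),('scene',a)):
    k=10;u,v=np.round(proj(n,[f[0],f[1],.095])[0]).astype(int)
    z=cv2.resize(im[v-29:v+30,u-29:u+30],None,fx=k,fy=k,interpolation=2);vis.append(z[:,:,::-1][:, :400+190])
    print(n,u,v)
cv2.imwrite('pics/c1.png',cv2.resize(np.hstack(vis),(800,400)))
E
python3 m.py
```

```text
lid [ 0.495611   -0.31034026  0.05789257]
tray [[ 0.66194969  0.10235177  0.018     ]
 [ 0.65417754 -0.06663532  0.018     ]
 [ 0.46681974 -0.05690427  0.018     ]
 [ 0.47555746  0.11114993  0.018     ]]
top 424 218
scene 282 142
```

View pics/c1.png

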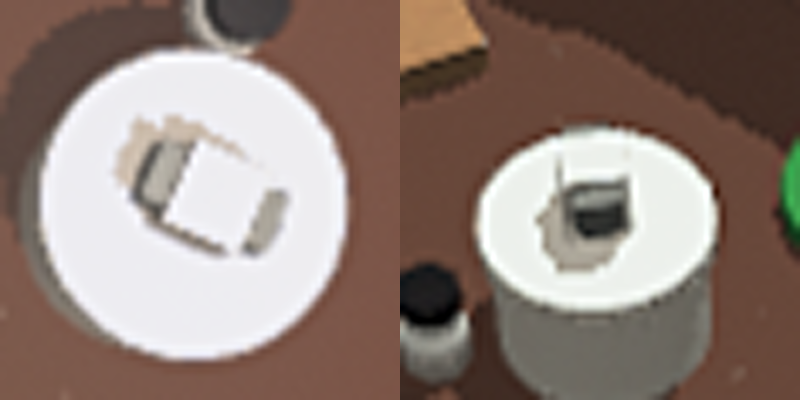

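Confirmed: white round disc on a raised canister, with grey buttons at crop (165,178) and (265,222) in the top view. Next I'll work out yaw, centre, and the move.

```bash
python3 - <<'E'
from h import *
from scipy.spatial.transform import Rotation as R
k=400/59
px=lambda L:[[395+x/k-.5,189+y/k-.5] for x,y in L]
B=back('top',px([(165,178),(265,222)]),.118);H=back('top',px([(213,197)]),.123)
print('btn',B,B.mean(0),np.linalg.norm(B[0]-B[1]),'hood',H)
e=back('top',px([(193,140),(160,222),(245,255)]),.123);print(e)
d=B[0]-B[1];yaw=np.arctan2(-d[0],d[1]);print('yaw',yaw)
print('sceneproj',[(( p-[282-29,142-29])*k) for p in proj('scene',[[*B[0,:2],.107],[*B.mean(0)[:2],.123]])])
s=status.state();q=s['orientation'];r=R.from_quat(np.roll(q,-1));M=r.as_matrix();print(M.round(3))
ang=np.arctan2(M[1,0],M[0,0]);print('tool x ang',np.degrees(ang),'want',np.degrees(np.arctan2(d[1],d[0])))
T=np.array([.4956,-.3103,.107+.155]);print('slide',M.T@(T-s['tcp_pos'])*1000)
E
```

```text
btn [[ 0.50167109 -0.29194332  0.118     ]
 [ 0.486699   -0.32856879  0.118     ]] [ 0.49418505 -0.31025606  0.118     ] 0.03956751449196941 hood [[ 0.49489611 -0.30842606  0.123     ]]
[[ 0.51520322 -0.30098722  0.123     ]
 [ 0.48546309 -0.28929135  0.123     ]
 [ 0.4743688  -0.32023621  0.123     ]]
yaw -0.3880601746459669
sceneproj [array([203.3239301 , 209.05014715]), array([195.4395261 , 154.98540566])]
[[ 0.271 -0.962  0.   ]
 [-0.962 -0.271  0.   ]
 [-0.    -0.    -1.   ]]
tool x ang -74.25482882616605 want 67.76578979567647
slide [-216.82263544 -392.77448925  142.68384138]
```

Request:
carry_out --moves '[{"slide": [-54, -98, 10], "spin": 10, "grip": 1}, {"slide": [-108, -196, 20], "spin": 20, "grip": 1}, {"slide": [-162, -294, 40], "spin": 30, "grip": 1}, {"slide": [-217, -393, 70], "spin": 37, "grip": 1}, {"slide": [-217, -393, 70], "spin": 37, "grip": 1}, {"slide": [-217, -393, 70], "spin": 37, "grip": 1}, {"slide": [-217, -393, 70], "spin": 37, "grip": 1}, {"slide": [-217, -393, 70], "spin": 37, "grip": 1}, {"slide": [-217, -393, 70], "spin": 37, "grip": 1}, {"slide": [-217, -393, 70], "spin": 37, "grip": 1}, {"slide": [-217, -393, 70], "spin": 37, "grip": 1}, {"slide": [-217, -393, 70], "spin": 37, "grip": 1}]' --newtons 25

```text
time: 2.0
tcp_pos: [0.4949, -0.3114, 0.335]
orientation: [-0.0, -0.564, 0.826, -0.0]
contact_force: [-1.2, -0.2, 0.3]
grip_width: 1.0
```

```bash
python3 - <<'E'
from h import *
a=snap('scene');b=snap('top')
V=[]
for n,im in(('top',b),('scene',a)):
    u,v=np.round(proj(n,[.495,-.311,.13])[0]).astype(int)
    V.append(cv2.resize(im[v-40:v+40,u-40:u+40],(400,400),interpolation=2)[:,:,::-1])
cv2.imwrite('pics/c2.png',np.hstack(V))
E
```

```text
(no output)
```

View pics/c2.png

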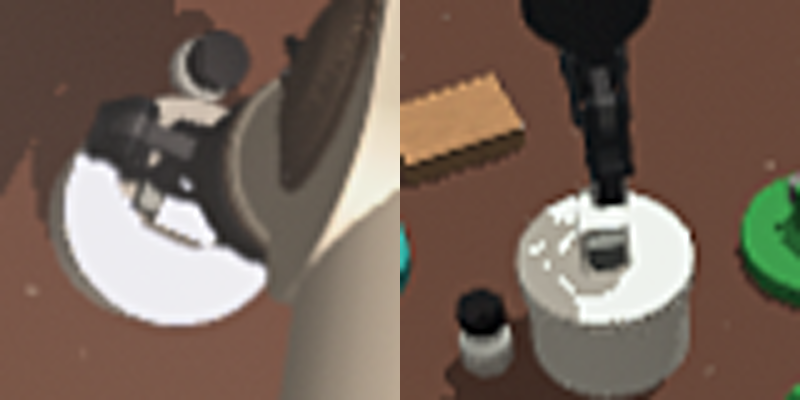

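Gripper is aligned over the hood (buttons at crop (150,200) and (605,248)). Descending and pinching.

Request:
carry_out --moves '[{"slide": [0, 0, 35], "spin": 0, "grip": 1}, {"slide": [0, 0, 60], "spin": 0, "grip": 1}, {"slide": [0, 0, 73], "spin": 0, "grip": 1}, {"slide": [0, 0, 73], "spin": 0, "grip": 1}, {"slide": [0, 0, 73], "spin": 0, "grip": 0.65}, {"slide": [0, 0, 73], "spin": 0, "grip": 0.5}, {"slide": [0, 0, 73], "spin": 0, "grip": 0.2}, {"slide": [0, 0, 73], "spin": 0, "grip": 0.2}, {"slide": [0, 0, 73], "spin": 0, "grip": 0.2}, {"slide": [0, 0, 73], "spin": 0, "grip": 0.2}]' --newtons 30

```text
time: 3.35
tcp_pos: [0.4966, -0.3106, 0.2642]
orientation: [0.0, -0.564, 0.826, -0.002]
contact_force: [-1.7, 0.6, 11.9]
grip_width: 0.368
```

Request:
carry_out --moves '[{"slide": [0, 0, -4], "spin": 0, "grip": 0.2}, {"slide": [0, 0, -10], "spin": 0, "grip": 0.2}, {"slide": [0, 0, -18], "spin": 0, "grip": 0.2}, {"slide": [0, 0, -25], "spin": 0, "grip": 0.2}, {"slide": [0, 0, -25], "spin": 0, "grip": 0.2}]' --newtons 35

```text
time: 3.98
tcp_pos: [0.4961, -0.3102, 0.2875]
orientation: [0.0, -0.565, 0.825, -0.001]
contact_force: [0.1, -1.0, -1.5]
grip_width: 0.358
```

```bash
python3 - <<'E'
from h import *
a=snap('scene')
s=status.state();print(s['tcp_pos'],s['contact_force'])
u,v=np.round(proj('scene',[.495,-.311,.1])[0]).astype(int)
cv2.imwrite('pics/c3.png',cv2.resize(a[v-45:v+45,u-45:u+45],(500,500),interpolation=2)[:,:,::-1])
E
```

```text
[ 0.49587192 -0.310163    0.28704656] [-0.55286452  1.01678999 -1.85044716]
```

View pics/c3.png

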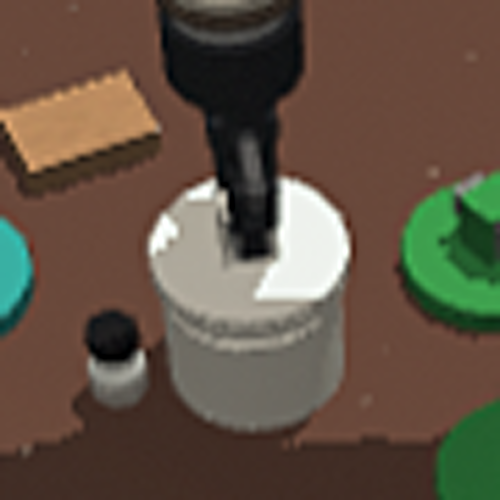

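Lid is off: 1.5 N load and a gap visible over the canister body at crop (255,325). Carrying it to the tray.

Request:
carry_out --moves '[{"slide": [0, 0, -25], "spin": 0, "grip": 0.2}, {"slide": [-10, 2, -50], "spin": 0, "grip": 0.2}, {"slide": [-40, 7, -60], "spin": 0, "grip": 0.2}, {"slide": [-80, 13, -60], "spin": 0, "grip": 0.2}, {"slide": [-125, 21, -60], "spin": 0, "grip": 0.2}, {"slide": [-170, 28, -60], "spin": 0, "grip": 0.2}, {"slide": [-215, 36, -60], "spin": 0, "grip": 0.2}, {"slide": [-260, 44, -60], "spin": 0, "grip": 0.2}, {"slide": [-300, 50, -60], "spin": 0, "grip": 0.2}, {"slide": [-325, 54, -55], "spin": 0, "grip": 0.2}, {"slide": [-334, 56, -50], "spin": 0, "grip": 0.2}, {"slide": [-334, 56, -50], "spin": 0, "grip": 0.2}]'

```text
time: 5.52
tcp_pos: [0.5642, 0.0214, 0.3359]
orientation: [-0.001, -0.565, 0.825, 0.0]
contact_force: [-0.4, 0.1, -1.7]
grip_width: 0.357
```

Request:
carry_out --moves '[{"slide": [0, 0, 30], "spin": 0, "grip": 0.2}, {"slide": [0, 0, 60], "spin": 0, "grip": 0.2}, {"slide": [0, 0, 80], "spin": 0, "grip": 0.2}, {"slide": [0, 0, 90], "spin": 0, "grip": 0.2}, {"slide": [0, 0, 90], "spin": 0, "grip": 0.2}]'

```text
time: 6.15
tcp_pos: [0.5646, 0.0211, 0.2464]
orientation: [-0.0, -0.564, 0.826, 0.0]
contact_force: [-0.2, 0.1, -1.7]
grip_width: 0.361
```

```bash
python3 - <<'E'
from h import *
a=snap('scene');b=snap('top')
s=status.state();print(s['tcp_pos'],s['contact_force'],s['grip_width'],s['qpos'])
V=[]
for n,im in(('top',b),('scene',a)):
    u,v=np.round(proj(n,[.565,.022,.05])[0]).astype(int)
    V.append(cv2.resize(im[v-55:v+55,u-55:u+55],(400,400),interpolation=2)[:,:,::-1])
cv2.imwrite('pics/c4.png',np.hstack(V))
E
```

```text
[0.56517776 0.02149853 0.24751448] [ 0.62605242  0.39069879 -1.70535001] 0.35634800527391824 [ 0.28253635  0.56980415 -0.47145594  1.88019579  0.3583086   0.77403487
 -2.32602953]
```

View pics/c4.png

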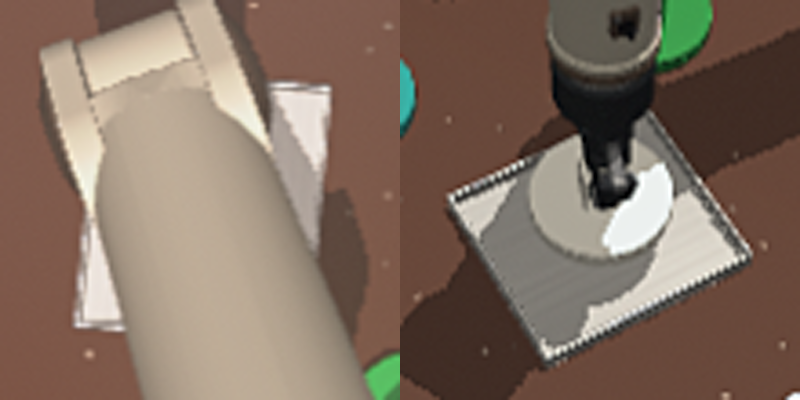

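The lid is level over the tray (scene crop (600,195)). Lowering gently now.

Request:
carry_out --moves '[{"slide": [0, 0, 15], "spin": 0, "grip": 0.2}, {"slide": [0, 0, 28], "spin": 0, "grip": 0.2}, {"slide": [0, 0, 35], "spin": 0, "grip": 0.2}, {"slide": [0, 0, 38], "spin": 0, "grip": 0.2}, {"slide": [0, 0, 38], "spin": 0, "grip": 0.2}, {"slide": [0, 0, 38], "spin": 0, "grip": 0.2}]'

```text
time: 7.0
tcp_pos: [0.5649, 0.0216, 0.209]
orientation: [0.0, -0.565, 0.825, -0.0]
contact_force: [-0.2, -0.3, -1.1]
grip_width: 0.356
```

Request:
carry_out --moves '[{"slide": [0, 0, 2], "spin": 0, "grip": 0.2}, {"slide": [0, 0, 4], "spin": 0, "grip": 0.2}, {"slide": [0, 0, 4], "spin": 0, "grip": 0.2}]'

```text
time: 7.38
tcp_pos: [0.5647, 0.0214, 0.2047]
orientation: [0.0, -0.565, 0.825, -0.0]
contact_force: [0.3, -0.5, -1.8]
grip_width: 0.359
```

Request:
carry_out --moves '[{"slide": [0, 0, 1], "spin": 0, "grip": 0.2}, {"slide": [0, 0, 2], "spin": 0, "grip": 0.2}, {"slide": [0, 0, 2], "spin": 0, "grip": 0.2}]'

```text
time: 7.75
tcp_pos: [0.5648, 0.0216, 0.2044]
orientation: [-0.0, -0.565, 0.825, -0.001]
contact_force: [-6.3, -0.6, 13.2]
grip_width: 0.36
```

Contact is at the expected height (+13 N at TCP z 0.204). Releasing and retracting.

Request:
carry_out --moves '[{"slide": [0, 0, 0], "spin": 0, "grip": 0.5}, {"slide": [0, 0, 0], "spin": 0, "grip": 0.8}, {"slide": [0, 0, 0], "spin": 0, "grip": 1}, {"slide": [0, 0, 0], "spin": 0, "grip": 1}, {"slide": [0, 0, 0], "spin": 0, "grip": 1}, {"slide": [0, 0, -20], "spin": 0, "grip": 1}, {"slide": [0, 0, -60], "spin": 0, "grip": 1}, {"slide": [0, 0, -110], "spin": 0, "grip": 1}, {"slide": [0, 0, -150], "spin": 0, "grip": 1}, {"slide": [40, 0, -150], "spin": 0, "grip": 1}, {"slide": [90, 0, -150], "spin": 0, "grip": 1}, {"slide": [150, 0, -150], "spin": 0, "grip": 1}]'

```text
time: 9.25
tcp_pos: [0.51, -0.1186, 0.3545]
orientation: [0.001, -0.566, 0.825, -0.001]
contact_force: [0.2, -0.4, 0.2]
grip_width: 1.0
```

Request:
carry_out --moves '[{"slide": [50, 0, 0], "spin": 0, "grip": 1}, {"slide": [100, 0, 0], "spin": 0, "grip": 1}, {"slide": [150, 0, 0], "spin": 0, "grip": 1}, {"slide": [150, 0, 0], "spin": 0, "grip": 1}, {"slide": [150, 0, 0], "spin": 0, "grip": 1}]'

```text
time: 9.88
tcp_pos: [0.4561, -0.2577, 0.3538]
orientation: [0.001, -0.564, 0.825, -0.0]
contact_force: [-0.5, 0.4, 0.5]
grip_width: 0.997
```

```bash
python3 - <<'E'
from h import *
a=snap('scene','s5.png');b=snap('top','t5.png')
s=status.state();print(s['time'],s['tcp_pos'],s['contact_force'])
cv2.imwrite('pics/c5.png',np.hstack([cv2.resize(b[100:300,130:330],(400,400),interpolation=2),cv2.resize(a[180:380,230:430],(400,400),interpolation=2)])[:,:,::-1])
E
```

```text
9.975 [ 0.45658318 -0.25667397  0.35343692] [0.59626345 0.84315023 0.12037255]
```

View pics/c5.png

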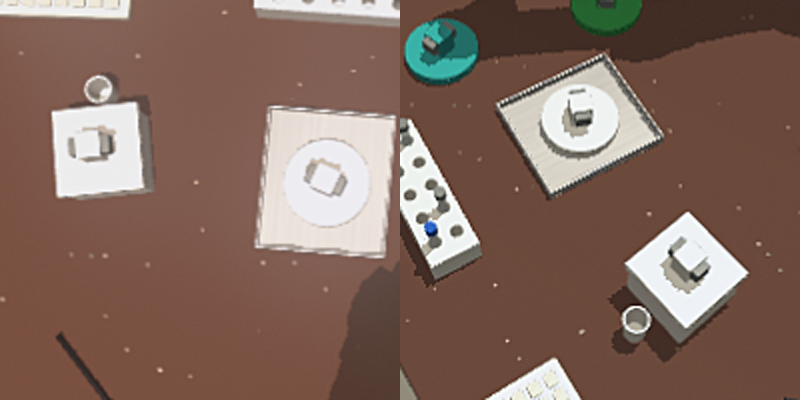

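The lid lies flat in the tray, buttons up and sprung out (top crop (327,182)). The square canister is unchanged at (97,150).

```bash
python3 -c "
from h import *
print(order.job_done())"
```

```text
the job is handed in; nothing more can be done
None
```

The round canister's lid is off and lying flat in the steel tray, buttons up. I handed the job in at about 10 s on the robot's clock.

- **Opening:** I pinched both spring buttons. The catch freed, and the lid lifted with a load of about 1.5–1.8 N, which fits its 150 g.
- **Placing:** I lowered the lid until it touched the tray floor at the expected height (about 13 N of contact force), and only then opened the gripper.
- **Last checks:** In the final pictures from both cameras, the lid sits near the tray's centre with its buttons sprung out. The square canister is shut and in place, and the tray looks where it was. The arm was about 0.3 m away horizontally with no contact force. No checks failed or disagreed.

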